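# Lay the tall culture flask down on its stand

## Robot

A 7-joint arm with a two-finger parallel gripper is mounted at the origin on the work surface. World frame = base frame: x ahead of the robot, y to its left, z up, the work surface at z = 0. Lengths are in m, angles in rad, forces in N, time in s.
With the tool pointing down it reaches from about 0.425 to 0.925 m from the base axis. Payload 6.8 kg.
Tool frame: the origin (TCP) lies on the mounting face of the last link; the fingertips stand 173 mm ahead of it and the grasp point (between the pads) lies 155 mm ahead of it; z points along the fingers, y is the line along which they close (so a half turn about z gives the same grasp; the last joint's range is limited). The gripper opens to 85 mm and grips with 20 to 120 N. Pads are 22 mm wide; open, the fingers measure 114 mm over their backs; the gripper's body (76 mm by 85 mm) begins 54 mm behind the grasp point. The pads swing forward as they close: fully open they stand 13 mm farther back than shut.
Start: joints at [-1.382, 0.477, 0.022, 1.555, -0.011, 1.109, -0.083], TCP at [0.197, 0.646, 0.405] pointing down, gripper open.
Joint ranges: [-2.96, 2.96], [-0.34, 2.1], [-1.41, 1.46], [0.24, 2.44], [-1.37, 4.51], [0.17, 1.92], [-2.96, 2.96]. Speed limits (rad/s): [2.39, 2.39, 3.14, 3.14, 3.14, 3.14, 3.14].

## Interface

Orientations are given as a rotation vector (axis times angle).
In Python, from bench import r gives the robot as it stands.
- The arm moves only by the tool arm_command, never from a script. Its argument "plan" is a list of rows, each an object of numbers: "claw": the closure, from 0 (fully open) to 1 (shut); "tx", "ty", "tz": the shift along the tool's x, y, z in m; "ax", "ay", "az": the turn, a rotation vector about the tool's x, y, z in degrees. A call has exactly 10 rows; each row shifts and turns the commanded pose from where the row before left it, along the tool's axes as they then stand; what a row does not reach is not made up. A row lasts 1/12 s, in which the tool goes at most 41.7 mm and 7.16 degrees, less where a joint would pass 70% of its speed; a pose out of reach is approached as far as the arm can. A call is refused whole if a number of a shift passes 0.0417 or a number of a turn 7.16, either way. A call with a gripper value outside its range is refused whole. The fingers move at their own pace and stop on an object; "squeeze" is the grip in N (left out, the last holds). Time passes only in rows, so rows that do not move let the fingers close, or fill a call up. It gives the time, the measured TCP pose, the force, the opening and the grip force at its end, in the units of the state.
- r.get_obs(): the state, without advancing time (a new reading comes with each control period).
- r.grab_frame(name): name is "side" or "top"; returns the picture (480x640x3 uint8, red, green, blue); there is no depth.
- r.camera_model(name): a dict with "fx", "fy", "cx", "cy" (pixels), "k1" (the pictures are not rectified: a ray, as slopes to the right and down, at radius r is drawn at 1 + k1 r^2 times it, then the intrinsics apply), "position" and "orientation" of the camera in the world. Camera axes: x right, y up, looking along -z (the intrinsics and any distortion apply to the point x, -y, -z); pixel columns grow to the right and rows downward; lengths in m; the calibration is good to about 2 mm. A picture is of the moment at which its call begins. camera_model takes no time and is no camera call.
- r.hand_in(): hands the job in; it is judged then, once.
Trained networks look in the newest picture that a camera, given by its name, has taken for a name from the list of things; names that differ only in an ending like _2 or _b are one class to them, and where a whole thing is asked for, a point or a joint stands for the part that bears it (a point fixed in the world has none). Each returns a list of dicts, best first, with "confidence" (0 to 1); they miss things now and then, are a little off and sometimes report something else, mostly with a low value. They report only what shows in the picture. A call takes as long as a camera call. They do not tell look-alikes from the thing itself.
- r.boxes_of(target, camera): "location" ([x, y, z] in m, in the coordinates of the camera as it stood for that picture, good to about 4 mm: the middle of the surface that is visible of it).
- r.tip_of(target, camera): "location" ([x, y, z] in m, in the coordinates of the camera as it stood for that picture, good to about 4 mm: a listed point, or the origin of a listed thing).
The state is a dict: "clock": time; "joints": joint angles; "qvel": joint speeds; "tau": joint torques, N m; "tcp_pos": TCP position; "orientation": TCP orientation; "contact_force": force on the tool from outside, world axes, zero at the start; "moment": the same for the moment, N m; "grip_width": finger opening in m; "gripper_force": force on a finger pad.
Only numpy, scipy, OpenCV 4.12 (cv2) and the standard library are available. Lean on these libraries where they do the work, as an engineer would, in place of code of your own. Each camera call takes 0.05 s, during which the arm holds its last target. There are 200 camera calls.

## Task

The tall empty culture flask stands upright on the low end of the metal stand, its foot against the step of the rubber bed. Tip it over that step with your fingers so that it lies flat and straight along the bed, foot end still at the step and capped neck sticking out past the bed's far end; let it down gently under control all the way rather than letting it fall, only pushing and supporting it, never pinching or lifting it. Leave the other things on the bench where they are.

Things in the scene. Friction and masses are not known exactly. Their poses are not given: they have to be found in the camera images.
- stand: Fixed low stand, 160 x 140 mm (x by y). Aluminium board 20 mm thick from x = -85 to +75 mm; on it an 8 mm thick rubber bed from x = -85 to 0 mm, top 28 mm above the bench. The bed's edge at x = 0 is the 8 mm high step (stop) on which the flask pivots. Origin: middle of the step's length, at bench level; z up. The flask must tip, and then lie, towards the stand's -x.
- flask: Tall loose flask of hard pale plastic, 180 mm high, 0.13 to 0.25 kg. Origin: centre of its underside; z from foot to cap. Flat-sided body 50 mm thick (x) by 80 mm wide (y), 116 mm tall; shoulder 42 x 60 mm up to 124 mm; round neck, diameter 28 mm, up to 150 mm; cap above. Centre of mass about 70 mm above the foot: past a tilt of about 20 deg it falls by itself.
- cap (a point): Centre of the flask's round screw cap (36 mm in diameter, from 150 to 180 mm above the foot), on its axis 165 mm above the foot; axes as the flask's. When the flask lies on the bed this point is 53 mm above the bench, with 35 mm free below the cap, and the whole cap is 45 mm or more past the bed's end.
- foot_edge (a point): Middle of the bottom edge of the flask's -x face, which at the start stands on the board (20 mm above the bench) within 5 mm of the step and parallel to it; axes as the flask's. With the flask lying well, this edge is some 5 to 25 mm on the +x side of the step, hanging over the board.
- oil_bottle: Bystander: loose small round amber bottle, 34 mm in diameter, 75 mm high. Origin: centre of its underside.
- slide_box: Bystander: loose flat slide box, 87 x 62 x 36 mm. Origin: centre of its underside.
- weight: Bystander: loose brass weight with a knob, 48 mm in diameter, 74 mm high, 0.4 kg. Origin: centre of its underside.
Mind the look-alikes: they are no part of the job. Of the things like the stand, leave any that is blue or yellow; of the rest the larger one is meant.

How it is judged:
At the end, for the whole second after the job is handed in: The flask rests flat on the bed on the face that was beside the step (within 5 deg of level, 11 deg of the stand's x axis, cap within 50 mm of the middle and 10 mm of its proper height), its foot end from 12 mm onto the bed to 40 mm behind the step (angle between flask's own z axis and vertical between 1.47 and 1.67 rad and x of cap in the frame of stand below -0.11 m and y of cap in the frame of stand between -0.05 and 0.05 m and height (world z) of cap between 0.043 and 0.063 m and angle between the z axis of flask and the x axis of stand, either way round below 0.2 rad and angle between the x axis of flask and the z axis of stand, either way round below 0.15 rad and x of foot_edge in the frame of stand between -0.012 and 0.04 m and linear speed of flask below 0.02 m/s and angular speed of flask below 0.1 rad/s); the robot touches nothing.
It fails at once if the flask falls or is flung: it turns faster than 4.5 rad/s (angular speed of flask above 4.5 rad/s).
It fails at once if the flask is lifted or carried: its foot edge rises over 60 mm above the bench or leaves the step by more than 50 mm (height (world z) of foot_edge above 0.06 m or x of foot_edge in the frame of stand above 0.05 m or x of foot_edge in the frame of stand below -0.05 m).
It fails at once if the flask is pinched or pressed hard: the fingers bear on it with more than 20 N (contact force between the fingers and flask above 20 N).
It fails at once if a bystander is moved by more than 20 mm or tipped (distance of any of oil_bottle, slide_box, weight from where it was at the start of the episode above 0.02 m or angle between any of oil_bottle, slide_box, weight's own z axis and vertical above 0.3 rad).
It also fails if it takes over 51 s, if anything falls off the work surface, if the arm or the gripper's body presses on something with over 40 N, if the wrist force passes 120 N, or if a joint passes its speed limit or range.

## Working session

There is one attempt and no reset: what is moved stays moved. The work goes in short steps, Python scripts to look and compute and a tool call to move; the robot and the scene stay as the last step left them, time stands still between calls to the robot, and variables do not carry over. Pictures are saved under pics/ and viewed, at most 11 in all, crops included, and the job is handed in when it is done.

Besides the shell and the picture viewer there is one more tool, called after ">>>" as name(argument=value, ...) on one line, values as JSON. arm_command: Moves the arm, as the interface text tells. Its arguments: {"type":"object","properties":{"plan":{"type":"array","items":{"type":"object","properties":{"claw":{"type":"number"},"tx":{"type":"number"},"ty":{"type":"number"},"tz":{"type":"number"},"ax":{"type":"number"},"ay":{"type":"number"},"az":{"type":"number"}}}},"squeeze":{"type":"number"}},"required":["plan"]}

```bash
mkdir -p pics; cat > h.py <<'E'
import numpy as np, cv2
from scipy.spatial.transform import Rotation as R
from bench import r
def cam(n):
    m=r.camera_model(n); o=np.array(m['orientation'],float)
    Rm=R.from_rotvec(o).as_matrix() if o.shape==(3,) else (R.from_quat(o).as_matrix() if o.shape==(4,) else o)
    return m,Rm,np.array(m['position'])
def w(n,p):
    m,Rm,t=cam(n); return Rm@np.array(p)+t
def proj(n,P):
    m,Rm,t=cam(n); p=(np.array(P)-t)@Rm; u=np.stack([p[...,0]/-p[...,2],-p[...,1]/-p[...,2]],-1)
    u=u*(1+m['k1']*(u**2).sum(-1,keepdims=True)); return u*[m['fx'],m['fy']]+[m['cx'],m['cy']]
def ray(n,px,z):
    m,Rm,t=cam(n); d=(np.array(px,float)-[m['cx'],m['cy']])/[m['fx'],m['fy']]; u=d.copy()
    for _ in range(20): u=d/(1+m['k1']*(u@u))
    v=Rm@np.array([u[0],-u[1],-1]); return t+v*(z-t[2])/v[2]
def save(n,f):
    im=r.grab_frame(n); cv2.imwrite('pics/'+f,im[...,::-1]); return im
E
python3 - <<'E'
from h import *
np.set_printoptions(precision=4,suppress=True)
for n in('side','top'):
    save(n,n+'0.png'); print(n,r.camera_model(n))
    for t in('stand','flask','cap','foot_edge','oil_bottle','slide_box','weight'):
        for d in r.tip_of(t,n): print(t,round(d['confidence'],2),w(n,d['location']),proj(n,w(n,d['location'])))
print(r.get_obs())
E
```

```text
side {'fx': 443.62610187118185, 'fy': 443.62610187118185, 'cx': 320.1187575684215, 'cy': 247.8752195538028, 'k1': -0.09849649526934633, 'position': array([0.4157, 0.7044, 0.5997]), 'orientation': array([ 0.1693, -1.4143, -2.5969])}
stand 0.98 [ 0.7167 -0.1311  0.0002] [274.5372 259.9776]
stand 0.82 [0.6046 0.092  0.0008] [295.9502 329.3093]
stand 0.74 [0.3561 0.0462 0.0008] [426.0021 330.2117]
stand 0.58 [0.8211 0.0849 0.0057] [195.1922 310.2657]
flask 0.25 [0.4153 0.3484 0.0023] [378.9564 467.4469]
cap 0.94 [0.6115 0.1166 0.1913] [283.1261 254.4104]
oil_bottle 0.78 [0.6624 0.3308 0.0053] [220.9222 425.5917]
oil_bottle 0.3 [0.6102 0.1192 0.1897] [283.5314 256.1059]
slide_box 0.7 [ 0.5937 -0.2929  0.0034] [337.009  230.1159]
slide_box 0.15 [0.6083 0.1173 0.0237] [290.1048 329.1741]
weight 0.57 [0.414  0.3492 0.0052] [379.9022 467.0813]
top {'fx': 434.4110240643815, 'fy': 434.4110240643815, 'cx': 319.61695051925557, 'cy': 239.79979204455782, 'k1': -0.08725913135089393, 'position': array([0.5115, 0.0199, 1.0565]), 'orientation': array([ 0.0282, -0.0633, -1.5804])}
stand 0.86 [ 0.7131 -0
[... 355 characters left out ...]
4042]
oil_bottle 0.79 [0.6587 0.3246 0.0059] [184.6584 205.8655]
slide_box 0.7 [ 0.5922 -0.2939 -0.0021] [436.609  230.9931]
weight 0.75 [0.4119 0.3456 0.0041] [175.789  307.6174]
{'clock': 0.8, 'joints': array([-1.3821,  0.477 ,  0.0223,  1.5554, -0.0115,  1.1093, -0.0831]), 'qvel': array([-0.0009,  0.0002, -0.0012,  0.0011, -0.0001,  0.0006, -0.0014]), 'tau': array([  0.0011, -59.6255,   1.6068, -28.1525,   0.0126,   0.0015,
         0.    ]), 'tcp_pos': array([0.1974, 0.6455, 0.4047]), 'orientation': array([-0.4644, -3.107 , -0.0001]), 'contact_force': array([-0.5112,  0.5137, -0.2134]), 'moment': array([-0.0015, -0.0071,  0.0306]), 'gripper_force': 0.0, 'grip_width': 0.08511388507250249}
```

View pics/side0.png

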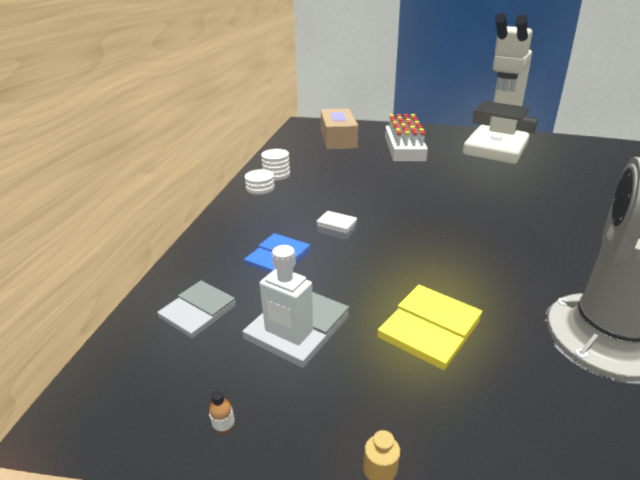

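View pics/top0.png

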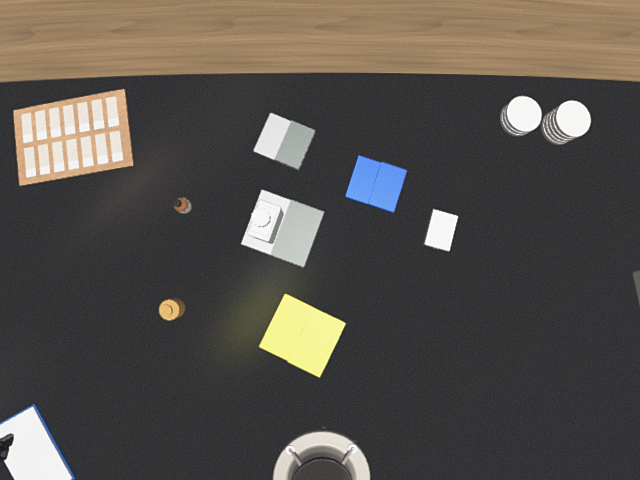

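The meant stand is the grey one at top (283,228), carrying the flask (cap at (262,215)). There is a smaller grey one at (284,141), plus blue and yellow look-alikes. Tipping direction is roughly world -y. Next I'll get the yaw and edges.

```bash
python3 - <<'E'
from h import *
np.set_printoptions(precision=4,suppress=True)
im=cv2.imread('pics/top0.png'); hsv=cv2.cvtColor(im,cv2.COLOR_BGR2HSV)
m=((hsv[...,2]>95)&(hsv[...,1]<60)).astype(np.uint8); m[:180]=0;m[275:]=0;m[:,:235]=0;m[:,332:]=0
c=max(cv2.findContours(m,0,2)[0],key=cv2.contourArea)
pts=np.array([ray('top',p,.024)[:2] for p in c[:,0]],np.float32)
rc=cv2.minAreaRect(pts*1000);print(rc, cv2.boxPoints(rc))
# hypothesised overlay
yaw=np.radians(71);o=np.array([.605,.093])
cr=cv2.resize(im[180:275,230:335],None,fx=6,fy=6,interpolation=cv2.INTER_CUBIC)
cv2.imwrite('pics/crop.png',cr)
E
```

```text
((601.9659423828125, 85.88329315185547), (163.13702392578125, 143.71914672851562), 69.22062683105469) [[505.8425  35.1142]
 [640.2132 -15.8731]
 [698.0894 136.6524]
 [563.7187 187.6397]]
```

View pics/crop.png

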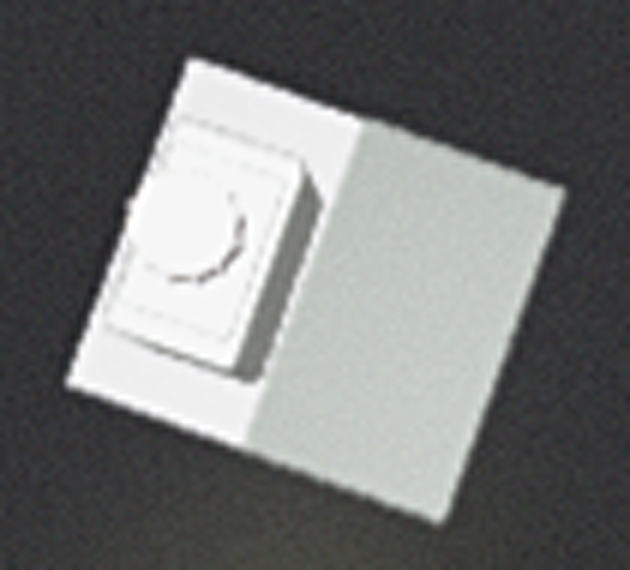

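The stand's yaw is 69.2° with its origin near (0.604, 0.091). The cap sits at stand x = +27 mm, which agrees with the flask standing at the step. Moving above it.

>>> arm_command(plan=[{"az": 3.8},{"tx": -0.03,"ty": -0.018},{"tx": -0.03,"ty": -0.018},{"tx": -0.03,"ty": -0.018},{"tx": -0.03,"ty": -0.018},{"tx": -0.03,"ty": -0.018},{"tx": -0.03,"ty": -0.018},{"tx": -0.03,"ty": -0.018},{"tx": -0.03,"ty": -0.018},{"tx": -0.03,"ty": -0.018}])

```text
invalid input at $.plan[0]: expected keys claw, tx, ty, tz, ax, ay, az
```

>>> arm_command(plan=[{"tx": -0.03,"ty": -0.018},{"tx": -0.03,"ty": -0.018},{"tx": -0.03,"ty": -0.018},{"tx": -0.03,"ty": -0.018},{"tx": -0.03,"ty": -0.018},{"tx": -0.03,"ty": -0.018},{"tx": -0.03,"ty": -0.018},{"tx": -0.03,"ty": -0.018},{"tx": -0.03,"ty": -0.018},{}])

```text
invalid input at $.plan[0]: expected keys claw, tx, ty, tz, ax, ay, az
```

```bash
cat >> h.py <<'E'
yaw=np.radians(69.2); O=np.array([.6038,.0906,0]); S=R.from_euler('z',yaw).as_matrix()
def st():
    o=r.get_obs(); Rm=R.from_rotvec(o['orientation']).as_matrix(); return o,Rm,S.T@(o['tcp_pos']-O)
def show():
    o,Rm,p=st(); A=S.T@Rm
    print('t',round(o['clock'],2),'tcp stand mm',(p*1000).round(1),'tilt',np.degrees(np.arctan2(A[1-1,2],-A[2,2])).round(2),'side',np.degrees(A[1,2]).round(2),'yaw',np.degrees(A[1,1]).round(2),'F',o['contact_force'].round(1),'w',round(o['grip_width'],4),'j',o['joints'].round(2),'gf',o['gripper_force'])
E
python3 - <<'E'
from h import *
show()
E
```

```text
t 0.8 tcp stand mm [374.4 577.  404.7] tilt 0.0 side 0.0 yaw 3.8 F [-0.5  0.5 -0.2] w 0.0851 j [-1.38  0.48  0.02  1.56 -0.01  1.11 -0.08] gf 0.0
```

>>> arm_command(plan=[{"claw": 0,"tx": 0,"ty": 0,"tz": 0,"ax": 0,"ay": 0,"az": 3.8},{"claw": 0,"tx": -0.03,"ty": -0.018,"tz": 0,"ax": 0,"ay": 0,"az": 0},{"claw": 0,"tx": -0.03,"ty": -0.018,"tz": 0,"ax": 0,"ay": 0,"az": 0},{"claw": 0,"tx": -0.03,"ty": -0.018,"tz": 0,"ax": 0,"ay": 0,"az": 0},{"claw": 0,"tx": -0.03,"ty": -0.018,"tz": 0,"ax": 0,"ay": 0,"az": 0},{"claw": 0,"tx": -0.03,"ty": -0.018,"tz": 0,"ax": 0,"ay": 0,"az": 0},{"claw": 0,"tx": -0.03,"ty": -0.018,"tz": 0,"ax": 0,"ay": 0,"az": 0},{"claw": 0,"tx": -0.03,"ty": -0.018,"tz": 0,"ax": 0,"ay": 0,"az": 0},{"claw": 0,"tx": -0.03,"ty": -0.018,"tz": 0,"ax": 0,"ay": 0,"az": 0},{"claw": 0,"tx": -0.03,"ty": -0.018,"tz": 0,"ax": 0,"ay": 0,"az": 0}])

```text
clock: 1.63
tcp_pos: [0.3931, 0.3966, 0.405]
orientation: [0.567, 3.09, 0.001]
contact_force: [0.7, 0.2, 0.0]
grip_width: 0.0855
gripper_force: 0.0
```

>>> arm_command(plan=[{"claw": 0,"tx": -0.03,"ty": -0.018,"tz": 0,"ax": 0,"ay": 0,"az": 0},{"claw": 0,"tx": -0.03,"ty": -0.018,"tz": 0,"ax": 0,"ay": 0,"az": 0},{"claw": 0,"tx": -0.03,"ty": -0.018,"tz": 0,"ax": 0,"ay": 0,"az": 0},{"claw": 0,"tx": -0.03,"ty": -0.018,"tz": 0,"ax": 0,"ay": 0,"az": 0},{"claw": 0,"tx": -0.03,"ty": -0.018,"tz": 0,"ax": 0,"ay": 0,"az": 0},{"claw": 0,"tx": -0.03,"ty": -0.018,"tz": 0,"ax": 0,"ay": 0,"az": 0},{"claw": 0,"tx": -0.03,"ty": -0.018,"tz": 0,"ax": 0,"ay": 0,"az": 0},{"claw": 0,"tx": -0.03,"ty": -0.018,"tz": 0,"ax": 0,"ay": 0,"az": 0},{"claw": 0,"tx": -0.03,"ty": -0.018,"tz": 0,"ax": 0,"ay": 0,"az": 0},{"claw": 0,"tx": 0,"ty": 0,"tz": 0,"ax": 0,"ay": 0,"az": 0}])

```text
clock: 2.47
tcp_pos: [0.5906, 0.1432, 0.4052]
orientation: [0.582, 3.083, -0.005]
contact_force: [-0.1, -1.4, -0.8]
grip_width: 0.0855
gripper_force: 0.0
```

```bash
python3 - <<'E'
from h import *
show()
save('side','s1.png')
P=O+S@np.array([.027,.0015,.2]);print(proj('side',P),proj('side',O+S@np.array([.0,.0,.028])))
E
```

```text
t 2.47 tcp stand mm [ 44.5  31.  405.2] tilt -0.14 side -0.26 yaw -0.58 F [-0.1 -1.4 -0.8] w 0.0855 j [-0.55  0.37  0.27  1.74 -0.11  1.04  0.96] gf 0.0
[282.57680027 249.9156457 ] [295.91247582 318.39855662]
```

View pics/s1.png

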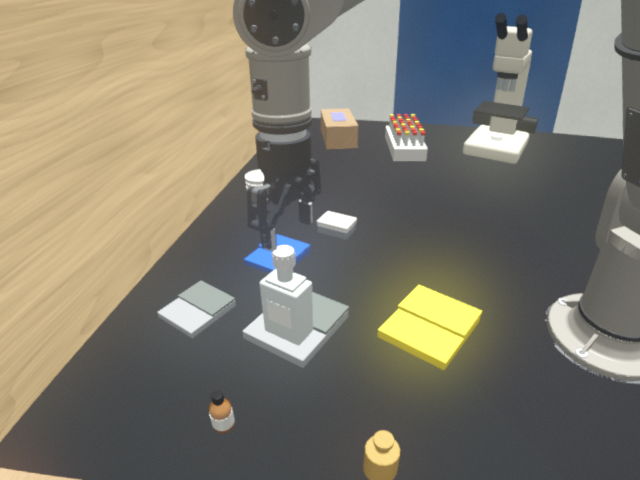

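The gripper, fingers at about (270,220) and (308,200), hangs upright behind and above the flask's cap at (283,250). Now centre it and go down around the cap, wide open, then half-close without touching.

>>> arm_command(plan=[{"claw": 0,"tx": -0.015,"ty": -0.009,"tz": 0,"ax": 0,"ay": 0,"az": 0.3},{"claw": 0,"tx": -0.0145,"ty": -0.0085,"tz": 0,"ax": 0,"ay": 0,"az": 0.3},{"claw": 0,"tx": 0,"ty": 0,"tz": 0,"ax": 0,"ay": 0,"az": 0},{"claw": 0,"tx": 0,"ty": 0,"tz": 0.014,"ax": 0,"ay": 0,"az": 0},{"claw": 0,"tx": 0,"ty": 0,"tz": 0.014,"ax": 0,"ay": 0,"az": 0},{"claw": 0,"tx": 0,"ty": 0,"tz": 0.014,"ax": 0,"ay": 0,"az": 0},{"claw": 0,"tx": 0,"ty": 0,"tz": 0.014,"ax": 0,"ay": 0,"az": 0},{"claw": 0,"tx": 0,"ty": 0,"tz": 0,"ax": 0,"ay": 0,"az": 0},{"claw": 0,"tx": 0,"ty": 0,"tz": 0,"ax": 0,"ay": 0,"az": 0},{"claw": 0,"tx": 0,"ty": 0,"tz": 0,"ax": 0,"ay": 0,"az": 0}])

```text
clock: 3.35
tcp_pos: [0.6086, 0.1243, 0.3495]
orientation: [0.583, 3.086, 0.001]
contact_force: [0.7, 0.9, 0.5]
grip_width: 0.0854
gripper_force: 0.0
```

```bash
python3 - <<'E'
from h import *
show()
a=save('side','s2.png');b=save('top','t2.png')
A=cv2.resize(a[180:320,210:370,::-1],None,fx=2.5,fy=2.5);B=cv2.resize(b[160:300,190:350,::-1],None,fx=2.5,fy=2.5)
cv2.imwrite('pics/c2.png',np.hstack([A,B]))
for n in('side','top'):
    for d in r.tip_of('cap',n): print(n,d['confidence'],S.T@(w(n,d['location'])-O))
E
```

```text
t 3.35 tcp stand mm [ 33.2   7.5 349.5] tilt 0.04 side -0.04 yaw -0.58 F [0.7 0.9 0.5] w 0.0854 j [-0.5   0.45  0.26  1.76 -0.14  0.95  1.02] gf 0.0
side 0.64 [0.02882696 0.00352881 0.19048701]
```

View pics/c2.png

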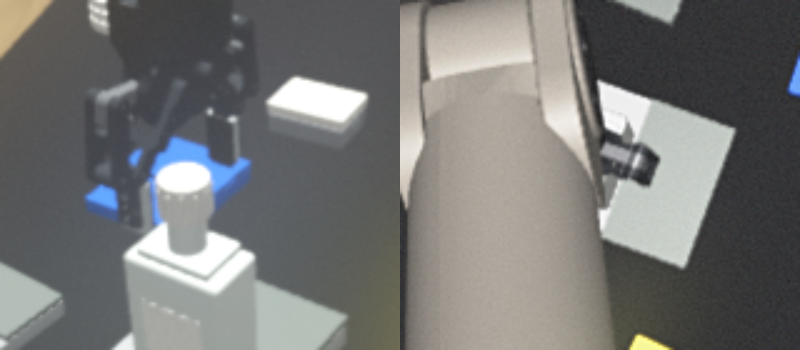

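In the side crop the fingers stand on either side of the cap, left tip at about (135,225) and right tip at (230,160), with their midpoint on the cap at (187,190). The top view is blocked by the arm. Next: trim the position and close to about 55 mm.

>>> arm_command(plan=[{"claw": 0,"tx": -0.003,"ty": -0.003,"tz": 0,"ax": 0,"ay": 0,"az": 0.3},{"claw": 0.1,"tx": -0.003,"ty": -0.003,"tz": 0,"ax": 0,"ay": 0,"az": 0.3},{"claw": 0.2,"tx": 0,"ty": 0,"tz": 0,"ax": 0,"ay": 0,"az": 0},{"claw": 0.3,"tx": 0,"ty": 0,"tz": 0,"ax": 0,"ay": 0,"az": 0},{"claw": 0.35,"tx": 0,"ty": 0,"tz": 0,"ax": 0,"ay": 0,"az": 0},{"claw": 0.35,"tx": 0,"ty": 0,"tz": 0,"ax": 0,"ay": 0,"az": 0},{"claw": 0.35,"tx": 0,"ty": 0,"tz": 0,"ax": 0,"ay": 0,"az": 0},{"claw": 0.35,"tx": 0,"ty": 0,"tz": 0,"ax": 0,"ay": 0,"az": 0},{"claw": 0.35,"tx": 0,"ty": 0,"tz": 0,"ax": 0,"ay": 0,"az": 0},{"claw": 0.35,"tx": 0,"ty": 0,"tz": 0,"ax": 0,"ay": 0,"az": 0}])

```text
clock: 4.38
tcp_pos: [0.6118, 0.1162, 0.3487]
orientation: [-0.599, -3.084, -0.0]
contact_force: [0.3, -0.2, 0.2]
grip_width: 0.0552
gripper_force: 0.0
```

```bash
cat >> h.py <<'E'
K=0.62
def pose(th,s,d=18,L=167,g=55,k=K):
    "TCP x,z (stand, mm) and tilt (deg) with the front finger's face on the cap rim at flask tilt th"
    t=np.radians(th); ps=np.radians(k*th); u=np.array([-np.sin(t),np.cos(t)]); n=np.array([np.cos(t),np.sin(t)])
    m=np.array([np.cos(ps),np.sin(ps)]); a=np.array([np.sin(ps),-np.cos(ps)])
    return np.array([0,28])+(180-s)*u+7*n+g/2*m-(L-d)*a, k*th
def step(th,s,n=10,y=2,**kw):
    "per-row tool shift mm / turn deg, n equal rows, from the present pose to pose(th)"
    show(); o,Rm,p=st(); A=S.T@Rm
    (x,z),ps=pose(th,s,**kw); q=np.array([x,y,z])/1000
    B=R.from_euler('y',-np.radians(ps)).as_matrix()@np.array([[0,1,0],[1,0,0],[0,0,-1.]])
    rv=R.from_matrix(A.T@B).as_rotvec(); best=None
    from scipy.optimize import least_squares
    def end(v):
        P=p.copy();M=A.copy();dR=R.from_rotvec(rv/n).as_matrix()
        for _ in range(n): P=P+M@v; M=M@dR
        return P-q
    v=least_squares(end,[0,0,0]).x
    print('target',(q*1000).round(1),'ps',round(ps,1),'row shift mm',(v*1000).round(2),'turn',np.degrees(rv/n).round(2))
E
python3 - <<'E'
from h import *
step(-2,8);step(8,8); print([pose(t,8)[0].round() for t in range(-5,95,10)])
E
```

```text
t 4.38 tcp stand mm [ 26.8   1.7 348.7] tilt 0.0 side 0.0 yaw -1.2 F [ 0.3 -0.2  0.2] w 0.0552 j [-0.49  0.46  0.27  1.76 -0.14  0.95  1.02] gf 0.0
target [ 43.7   2.  348. ] ps -1.2 row shift mm [0.05 1.69 0.05] turn [ 0.12 -0.   -0.12]
t 4.38 tcp stand mm [ 26.8   1.7 348.7] tilt 0.0 side 0.0 yaw -1.2 F [ 0.3 -0.2  0.2] w 0.0552 j [-0.49  0.46  0.27  1.76 -0.14  0.95  1.02] gf 0.0
target [ -2.5   2.  350.1] ps 5.0 row shift mm [ 0.   -2.92 -0.26] turn [-0.5   0.   -0.12]
[array([ 57., 346.]), array([ 11., 350.]), array([-35., 347.]), array([-80., 338.]), array([-122.,  322.]), array([-162.,  299.]), array([-198.,  271.]), array([-228.,  238.]), array([-253.,  202.]), array([-273.,  162.])]
```

>>> arm_command(plan=[{"claw": 0.35,"tx": 0,"ty": -0.0029,"tz": -0.0003,"ax": -0.5,"ay": 0,"az": -0.12},{"claw": 0.35,"tx": 0,"ty": -0.0029,"tz": -0.0003,"ax": -0.5,"ay": 0,"az": -0.12},{"claw": 0.35,"tx": 0,"ty": -0.0029,"tz": -0.0003,"ax": -0.5,"ay": 0,"az": -0.12},{"claw": 0.35,"tx": 0,"ty": -0.0029,"tz": -0.0003,"ax": -0.5,"ay": 0,"az": -0.12},{"claw": 0.35,"tx": 0,"ty": -0.0029,"tz": -0.0003,"ax": -0.5,"ay": 0,"az": -0.12},{"claw": 0.35,"tx": 0,"ty": -0.0029,"tz": -0.0003,"ax": -0.5,"ay": 0,"az": -0.12},{"claw": 0.35,"tx": 0,"ty": -0.0029,"tz": -0.0003,"ax": -0.5,"ay": 0,"az": -0.12},{"claw": 0.35,"tx": 0,"ty": -0.0029,"tz": -0.0003,"ax": -0.5,"ay": 0,"az": -0.12},{"claw": 0.35,"tx": 0,"ty": -0.0029,"tz": -0.0003,"ax": -0.5,"ay": 0,"az": -0.12},{"claw": 0.35,"tx": 0,"ty": -0.0029,"tz": -0.0003,"ax": -0.5,"ay": 0,"az": -0.12}])

```text
clock: 5.22
tcp_pos: [0.601, 0.0888, 0.3506]
orientation: [0.563, 3.071, 0.135]
contact_force: [0.8, 1.1, 0.7]
grip_width: 0.0557
gripper_force: 0.1
```

```bash
python3 - <<'E'
from h import *
step(18,8)
E
```

```text
t 5.22 tcp stand mm [ -2.7   2.  350.6] tilt 5.05 side -0.05 yaw 0.01 F [0.8 1.1 0.7] w 0.0557 j [-0.41  0.42  0.23  1.81 -0.22  0.89  1.14] gf 0.08226110832765698
target [-48.4   2.  345.2] ps 11.2 row shift mm [ 0.   -4.6  -0.09] turn [-0.61  0.01  0.  ]
```

>>> arm_command(plan=[{"claw": 0.35,"tx": 0,"ty": -0.0046,"tz": -0.0001,"ax": -0.61,"ay": 0,"az": 0},{"claw": 0.35,"tx": 0,"ty": -0.0046,"tz": -0.0001,"ax": -0.61,"ay": 0,"az": 0},{"claw": 0.35,"tx": 0,"ty": -0.0046,"tz": -0.0001,"ax": -0.61,"ay": 0,"az": 0},{"claw": 0.35,"tx": 0,"ty": -0.0046,"tz": -0.0001,"ax": -0.61,"ay": 0,"az": 0},{"claw": 0.35,"tx": 0,"ty": -0.0046,"tz": -0.0001,"ax": -0.61,"ay": 0,"az": 0},{"claw": 0.35,"tx": 0,"ty": -0.0046,"tz": -0.0001,"ax": -0.61,"ay": 0,"az": 0},{"claw": 0.35,"tx": 0,"ty": -0.0046,"tz": -0.0001,"ax": -0.61,"ay": 0,"az": 0},{"claw": 0.35,"tx": 0,"ty": -0.0046,"tz": -0.0001,"ax": -0.61,"ay": 0,"az": 0},{"claw": 0.35,"tx": 0,"ty": -0.0046,"tz": -0.0001,"ax": -0.61,"ay": 0,"az": 0},{"claw": 0.35,"tx": 0,"ty": -0.0046,"tz": -0.0001,"ax": -0.61,"ay": 0,"az": 0}])

```text
clock: 6.05
tcp_pos: [0.5847, 0.0459, 0.3453]
orientation: [0.558, 3.041, 0.297]
contact_force: [-0.5, -0.8, -0.1]
grip_width: 0.0556
gripper_force: 0.1
```

```bash
python3 - <<'E'
from h import *
step(25,8)
a=save('side','s3.png')
cv2.imwrite('pics/c3.png',cv2.resize(a[170:370,200:400,::-1],None,fx=3,fy=3))
E
```

```text
t 6.05 tcp stand mm [-48.5   2.  345.3] tilt 11.16 side -0.05 yaw 0.0 F [-0.5 -0.8 -0.1] w 0.0556 j [-0.29  0.38  0.19  1.87 -0.33  0.83  1.31] gf 0.0600598007440567
target [-79.7   2.  337.8] ps 15.5 row shift mm [ 0.   -3.2   0.02] turn [-0.43  0.01  0.  ]
```

View pics/c3.png

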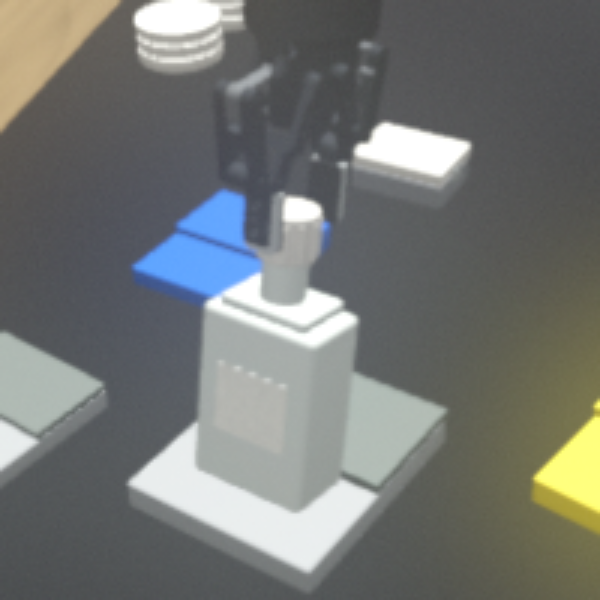

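The rear finger at (265,225) presses on the cap's back and the flask is already leaning over the step with its foot in place. The front finger, tip at (325,215), waits just ahead of the cap. Continue slowly through the balance point.

>>> arm_command(plan=[{"claw": 0.35,"tx": 0,"ty": -0.0032,"tz": 0,"ax": -0.43,"ay": 0,"az": 0},{"claw": 0.35,"tx": 0,"ty": -0.0032,"tz": 0,"ax": -0.43,"ay": 0,"az": 0},{"claw": 0.35,"tx": 0,"ty": -0.0032,"tz": 0,"ax": -0.43,"ay": 0,"az": 0},{"claw": 0.35,"tx": 0,"ty": -0.0032,"tz": 0,"ax": -0.43,"ay": 0,"az": 0},{"claw": 0.35,"tx": 0,"ty": -0.0032,"tz": 0,"ax": -0.43,"ay": 0,"az": 0},{"claw": 0.35,"tx": 0,"ty": -0.0032,"tz": 0,"ax": -0.43,"ay": 0,"az": 0},{"claw": 0.35,"tx": 0,"ty": -0.0032,"tz": 0,"ax": -0.43,"ay": 0,"az": 0},{"claw": 0.35,"tx": 0,"ty": -0.0032,"tz": 0,"ax": -0.43,"ay": 0,"az": 0},{"claw": 0.35,"tx": 0,"ty": -0.0032,"tz": 0,"ax": -0.43,"ay": 0,"az": 0},{"claw": 0.35,"tx": 0,"ty": -0.0032,"tz": 0,"ax": -0.43,"ay": 0,"az": 0}])

```text
clock: 6.93
tcp_pos: [0.5737, 0.0169, 0.338]
orientation: [0.553, 3.015, 0.408]
contact_force: [-0.6, 0.4, 0.2]
grip_width: 0.0557
gripper_force: 0.0
```

```bash
python3 - <<'E'
from h import *
step(32,9)
E
```

```text
t 6.93 tcp stand mm [-79.6   2.  338. ] tilt 15.44 side -0.05 yaw 0.0 F [-0.6  0.4  0.2] w 0.0557 j [-0.19  0.37  0.15  1.91 -0.43  0.79  1.44] gf 0.03400804242119193
target [-109.4    2.   326.2] ps 19.8 row shift mm [ 0.   -3.2   0.24] turn [-0.44  0.01  0.  ]
```

>>> arm_command(plan=[{"claw": 0.35,"tx": 0,"ty": -0.0032,"tz": 0.0002,"ax": -0.44,"ay": 0,"az": 0},{"claw": 0.35,"tx": 0,"ty": -0.0032,"tz": 0.0002,"ax": -0.44,"ay": 0,"az": 0},{"claw": 0.35,"tx": 0,"ty": -0.0032,"tz": 0.0002,"ax": -0.44,"ay": 0,"az": 0},{"claw": 0.35,"tx": 0,"ty": -0.0032,"tz": 0.0002,"ax": -0.44,"ay": 0,"az": 0},{"claw": 0.35,"tx": 0,"ty": -0.0032,"tz": 0.0002,"ax": -0.44,"ay": 0,"az": 0},{"claw": 0.35,"tx": 0,"ty": -0.0032,"tz": 0.0002,"ax": -0.44,"ay": 0,"az": 0},{"claw": 0.35,"tx": 0,"ty": -0.0032,"tz": 0.0003,"ax": -0.44,"ay": 0,"az": 0},{"claw": 0.35,"tx": 0,"ty": -0.0032,"tz": 0.0003,"ax": -0.44,"ay": 0,"az": 0},{"claw": 0.35,"tx": 0,"ty": -0.0032,"tz": 0.0003,"ax": -0.44,"ay": 0,"az": 0},{"claw": 0.35,"tx": 0,"ty": -0.0032,"tz": 0.0003,"ax": -0.44,"ay": 0,"az": 0}])

```text
clock: 7.77
tcp_pos: [0.5631, -0.0109, 0.3261]
orientation: [0.548, 2.984, 0.522]
contact_force: [-0.2, -0.9, 1.0]
grip_width: 0.0554
gripper_force: 0.1
```

```bash
python3 - <<'E'
from h import *
step(40,10)
a=save('side','s4.png')
cv2.imwrite('pics/c4.png',cv2.resize(a[170:370,200:400,::-1],None,fx=3,fy=3))
for d in r.tip_of('cap','side')+r.tip_of('foot_edge','side'): print(d['confidence'],S.T@(w('side',d['location'])-O))
E
```

```text
t 7.77 tcp stand mm [-109.4    2.   326.1] tilt 19.84 side -0.05 yaw 0.01 F [-0.2 -0.9  1. ] w 0.0554 j [-0.09  0.37  0.11  1.95 -0.54  0.77  1.6 ] gf 0.07096639601513743
target [-141.4    2.   309.5] ps 24.8 row shift mm [ 0.   -3.6   0.33] turn [-0.5   0.01  0.  ]
0.69 [-0.05829999  0.00640822  0.17859023]
```

View pics/c4.png

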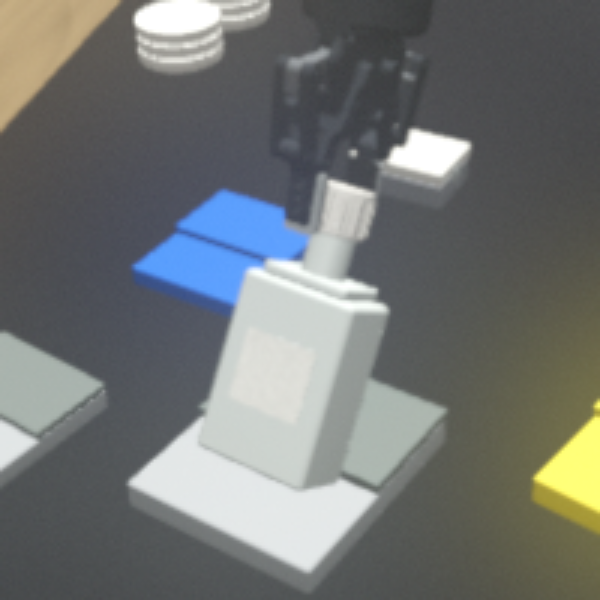

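The flask has passed its balance and now rests on the front finger, with the cap at about (350,210) and the foot still at the step. The network's cap position (-58, 6, 179) mm matches the planned 32° tilt. I'll let it down with less wrist tilt to spare joint 5, widening the gap gradually so the rear finger clears the shoulder.

```bash
python3 - <<'E'
from h import *
step(40,10,k=24/40,g=58,L=166.5,d=17)
E
```

```text
t 7.92 tcp stand mm [-109.5    1.9  326.1] tilt 19.8 side -0.05 yaw -0.04 F [-0.3  0.2 -0.3] w 0.0553 j [-0.09  0.37  0.11  1.95 -0.54  0.77  1.59] gf 0.05948960781097412
target [-138.2    2.   311.1] ps 24.0 row shift mm [ 0.01 -3.23  0.34] turn [-0.42  0.   -0.  ]
```

>>> arm_command(plan=[{"claw": 0.347,"tx": 0,"ty": -0.0032,"tz": 0.0003,"ax": -0.42,"ay": 0,"az": 0},{"claw": 0.344,"tx": 0,"ty": -0.0032,"tz": 0.0003,"ax": -0.42,"ay": 0,"az": 0},{"claw": 0.341,"tx": 0,"ty": -0.0032,"tz": 0.0003,"ax": -0.42,"ay": 0,"az": 0},{"claw": 0.338,"tx": 0,"ty": -0.0032,"tz": 0.0003,"ax": -0.42,"ay": 0,"az": 0},{"claw": 0.335,"tx": 0,"ty": -0.0032,"tz": 0.0003,"ax": -0.42,"ay": 0,"az": 0},{"claw": 0.332,"tx": 0,"ty": -0.0032,"tz": 0.0003,"ax": -0.42,"ay": 0,"az": 0},{"claw": 0.329,"tx": 0,"ty": -0.0032,"tz": 0.0004,"ax": -0.42,"ay": 0,"az": 0},{"claw": 0.326,"tx": 0,"ty": -0.0032,"tz": 0.0004,"ax": -0.42,"ay": 0,"az": 0},{"claw": 0.323,"tx": 0,"ty": -0.0032,"tz": 0.0004,"ax": -0.42,"ay": 0,"az": 0},{"claw": 0.32,"tx": 0,"ty": -0.0032,"tz": 0.0004,"ax": -0.42,"ay": 0,"az": 0}])

```text
clock: 8.75
tcp_pos: [0.5531, -0.0376, 0.3111]
orientation: [0.542, 2.951, 0.628]
contact_force: [-0.1, 0.4, -0.5]
grip_width: 0.0579
gripper_force: 0.1
```

```bash
python3 - <<'E'
from h import *
step(49,10,k=28.5/49,g=62,L=165.5,d=16)
E
```

```text
t 8.75 tcp stand mm [-137.8    1.9  311.1] tilt 24.04 side -0.05 yaw 0.01 F [-0.1  0.4 -0.5] w 0.0579 j [ 0.01  0.39  0.07  1.98 -0.65  0.75  1.75] gf 0.07262733997777104
target [-167.8    2.   291. ] ps 28.5 row shift mm [ 0.01 -3.58  0.49] turn [-0.45  0.01  0.  ]
```

>>> arm_command(plan=[{"claw": 0.315,"tx": 0,"ty": -0.0036,"tz": 0.0005,"ax": -0.45,"ay": 0,"az": 0},{"claw": 0.31,"tx": 0,"ty": -0.0036,"tz": 0.0005,"ax": -0.45,"ay": 0,"az": 0},{"claw": 0.305,"tx": 0,"ty": -0.0036,"tz": 0.0005,"ax": -0.45,"ay": 0,"az": 0},{"claw": 0.3,"tx": 0,"ty": -0.0036,"tz": 0.0005,"ax": -0.45,"ay": 0,"az": 0},{"claw": 0.295,"tx": 0,"ty": -0.0036,"tz": 0.0005,"ax": -0.45,"ay": 0,"az": 0},{"claw": 0.29,"tx": 0,"ty": -0.0036,"tz": 0.0005,"ax": -0.45,"ay": 0,"az": 0},{"claw": 0.285,"tx": 0,"ty": -0.0036,"tz": 0.0005,"ax": -0.45,"ay": 0,"az": 0},{"claw": 0.28,"tx": 0,"ty": -0.0036,"tz": 0.0005,"ax": -0.45,"ay": 0,"az": 0},{"claw": 0.275,"tx": 0,"ty": -0.0036,"tz": 0.0005,"ax": -0.45,"ay": 0,"az": 0},{"claw": 0.27,"tx": 0,"ty": -0.0036,"tz": 0.0005,"ax": -0.45,"ay": 0,"az": 0}])

```text
clock: 9.58
tcp_pos: [0.5424, -0.0657, 0.2908]
orientation: [0.534, 2.912, 0.74]
contact_force: [-0.4, -0.5, -0.7]
grip_width: 0.0622
gripper_force: 0.1
```

```bash
python3 - <<'E'
from h import *
step(58,11,k=33/58,g=66,L=164.5,d=15)
a=save('side','s5.png')
cv2.imwrite('pics/c5.png',cv2.resize(a[170:370,200:400,::-1],None,fx=3,fy=3))
for d in r.tip_of('cap','side')+r.tip_of('foot_edge','side'): print(d['confidence'],S.T@(w('side',d['location'])-O))
E
```

```text
t 9.58 tcp stand mm [-167.9    1.9  290.8] tilt 28.55 side -0.05 yaw 0.02 F [-0.4 -0.5 -0.7] w 0.0622 j [ 0.12  0.42  0.02  2.01 -0.76  0.75  1.93] gf 0.10488539468497038
target [-193.4    2.   266.8] ps 33.0 row shift mm [ 0.01 -3.41  0.77] turn [-0.45  0.01  0.  ]
0.72 [-0.09825623  0.00297227  0.14757357]
0.76 [0.01038083 0.00318504 0.02362634]
```

View pics/c5.png

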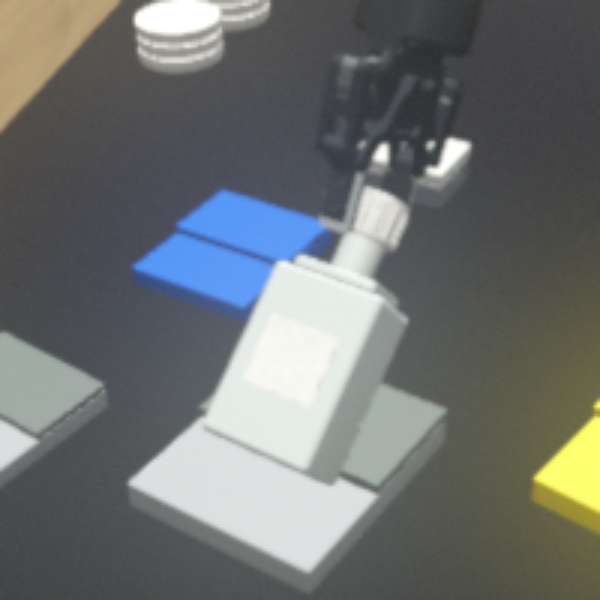

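The flask is at about 49°, with the cap at (385,220) resting on the front finger and the foot edge about 10 mm behind the step, as planned. Continue.

>>> arm_command(plan=[{"claw": 0.265,"tx": 0,"ty": -0.0034,"tz": 0.0007,"ax": -0.45,"ay": 0,"az": 0},{"claw": 0.26,"tx": 0,"ty": -0.0034,"tz": 0.0007,"ax": -0.45,"ay": 0,"az": 0},{"claw": 0.255,"tx": 0,"ty": -0.0034,"tz": 0.0007,"ax": -0.45,"ay": 0,"az": 0},{"claw": 0.25,"tx": 0,"ty": -0.0034,"tz": 0.0008,"ax": -0.45,"ay": 0,"az": 0},{"claw": 0.245,"tx": 0,"ty": -0.0034,"tz": 0.0008,"ax": -0.45,"ay": 0,"az": 0},{"claw": 0.24,"tx": 0,"ty": -0.0034,"tz": 0.0008,"ax": -0.45,"ay": 0,"az": 0},{"claw": 0.235,"tx": 0,"ty": -0.0034,"tz": 0.0008,"ax": -0.45,"ay": 0,"az": 0},{"claw": 0.23,"tx": 0,"ty": -0.0034,"tz": 0.0008,"ax": -0.45,"ay": 0,"az": 0},{"claw": 0.225,"tx": 0,"ty": -0.0034,"tz": 0.0008,"ax": -0.45,"ay": 0,"az": 0},{"claw": 0.22,"tx": 0,"ty": -0.0034,"tz": 0.0008,"ax": -0.45,"ay": 0,"az": 0}])

```text
clock: 10.57
tcp_pos: [0.5334, -0.0894, 0.2669]
orientation: [0.526, 2.869, 0.851]
contact_force: [0.1, -1.5, -0.1]
grip_width: 0.0664
gripper_force: 0.1
```

```bash
python3 - <<'E'
from h import *
step(66,11,k=37/66,g=70,L=163.5,d=15)
E
```

```text
t 10.57 tcp stand mm [-193.3    1.9  266.9] tilt 33.04 side -0.05 yaw 0.02 F [ 0.1 -1.5 -0.1] w 0.0664 j [ 0.23  0.46 -0.03  2.03 -0.87  0.76  2.09] gf 0.12512831948697567
target [-213.     2.   242.8] ps 37.0 row shift mm [ 0.01 -2.99  0.85] turn [-0.4  0.   0. ]
```

>>> arm_command(plan=[{"claw": 0.215,"tx": 0,"ty": -0.003,"tz": 0.0008,"ax": -0.4,"ay": 0,"az": 0},{"claw": 0.21,"tx": 0,"ty": -0.003,"tz": 0.0008,"ax": -0.4,"ay": 0,"az": 0},{"claw": 0.205,"tx": 0,"ty": -0.003,"tz": 0.0008,"ax": -0.4,"ay": 0,"az": 0},{"claw": 0.2,"tx": 0,"ty": -0.003,"tz": 0.0008,"ax": -0.4,"ay": 0,"az": 0},{"claw": 0.195,"tx": 0,"ty": -0.003,"tz": 0.0008,"ax": -0.4,"ay": 0,"az": 0},{"claw": 0.19,"tx": 0,"ty": -0.003,"tz": 0.0009,"ax": -0.4,"ay": 0,"az": 0},{"claw": 0.185,"tx": 0,"ty": -0.003,"tz": 0.0009,"ax": -0.4,"ay": 0,"az": 0},{"claw": 0.18,"tx": 0,"ty": -0.003,"tz": 0.0009,"ax": -0.4,"ay": 0,"az": 0},{"claw": 0.18,"tx": 0,"ty": -0.003,"tz": 0.0009,"ax": -0.4,"ay": 0,"az": 0},{"claw": 0.18,"tx": 0,"ty": -0.003,"tz": 0.0009,"ax": -0.4,"ay": 0,"az": 0}])

```text
clock: 11.4
tcp_pos: [0.5264, -0.1079, 0.2428]
orientation: [0.519, 2.827, 0.947]
contact_force: [0.6, -0.2, 0.1]
grip_width: 0.0698
gripper_force: 0.2
```

```bash
python3 - <<'E'
from h import *
step(74,11,k=41/74,g=70,L=163.5,d=15)
for d in r.tip_of('cap','side')+r.tip_of('foot_edge','side'): print(d['confidence'],S.T@(w('side',d['location'])-O))
E
```

```text
t 11.4 tcp stand mm [-213.     1.9  242.8] tilt 37.04 side -0.05 yaw 0.02 F [ 0.6 -0.2  0.1] w 0.0698 j [ 0.31  0.51 -0.07  2.04 -0.96  0.77  2.23] gf 0.1729803252965212
target [-231.5    2.   216.3] ps 41.0 row shift mm [ 0.01 -3.1   0.9 ] turn [-0.4   0.01  0.  ]
0.72 [-0.09825623  0.00297227  0.14757357]
0.76 [0.01038083 0.00318504 0.02362634]
```

>>> arm_command(plan=[{"claw": 0.18,"tx": 0,"ty": -0.0031,"tz": 0.0009,"ax": -0.4,"ay": 0,"az": 0},{"claw": 0.18,"tx": 0,"ty": -0.0031,"tz": 0.0009,"ax": -0.4,"ay": 0,"az": 0},{"claw": 0.18,"tx": 0,"ty": -0.0031,"tz": 0.0009,"ax": -0.4,"ay": 0,"az": 0},{"claw": 0.18,"tx": 0,"ty": -0.0031,"tz": 0.0009,"ax": -0.4,"ay": 0,"az": 0},{"claw": 0.18,"tx": 0,"ty": -0.0031,"tz": 0.0009,"ax": -0.4,"ay": 0,"az": 0},{"claw": 0.18,"tx": 0,"ty": -0.0031,"tz": 0.0009,"ax": -0.4,"ay": 0,"az": 0},{"claw": 0.18,"tx": 0,"ty": -0.0031,"tz": 0.0009,"ax": -0.4,"ay": 0,"az": 0},{"claw": 0.18,"tx": 0,"ty": -0.0031,"tz": 0.0009,"ax": -0.4,"ay": 0,"az": 0},{"claw": 0.18,"tx": 0,"ty": -0.0031,"tz": 0.0009,"ax": -0.4,"ay": 0,"az": 0},{"claw": 0.18,"tx": 0,"ty": -0.0031,"tz": 0.0009,"ax": -0.4,"ay": 0,"az": 0}])

```text
clock: 12.33
tcp_pos: [0.5198, -0.1252, 0.2163]
orientation: [0.51, 2.782, 1.041]
contact_force: [0.5, -0.0, 0.4]
grip_width: 0.0702
gripper_force: 0.2
```

```bash
python3 - <<'E'
from h import *
step(82,12,k=45/82,g=70,L=163.5,d=14)
a=save('side','s6.png')
cv2.imwrite('pics/c6.png',cv2.resize(a[170:370,200:400,::-1],None,fx=3,fy=3))
for d in r.tip_of('cap','side')+r.tip_of('foot_edge','side'): print(d['confidence'],S.T@(w('side',d['location'])-O))
E
```

```text
t 12.33 tcp stand mm [-231.5    1.9  216.3] tilt 41.04 side -0.05 yaw 0.02 F [ 0.5 -0.   0.4] w 0.0702 j [ 0.39  0.57 -0.11  2.04 -1.03  0.79  2.36] gf 0.1564105460420251
target [-246.4    2.   188.8] ps 45.0 row shift mm [ 0.02 -2.96  1.01] turn [-0.4  0.   0. ]
0.83 [-0.13403365  0.00562037  0.09021964]
0.69 [0.01813319 0.00233649 0.02853661]
```

View pics/c6.png

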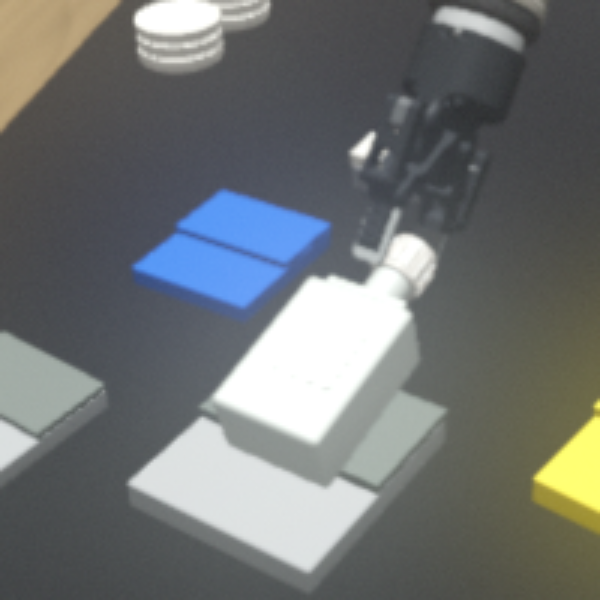

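At about 74–75° the cap at (408,262) is carried by the lower finger, and the upper finger at (375,245) is clear. The foot edge is about 15 mm behind the step. I'll follow that slip with s = 16 mm.

```bash
python3 - <<'E'
from h import *
step(82,16,k=45/82,g=70,L=163.5,d=15)
print(pose(87,16,k=47/87,g=70,L=163.5,d=15),pose(91,16,k=49/91,g=70,L=163.5,d=15))
E
```

```text
t 12.48 tcp stand mm [-231.6    1.9  216.3] tilt 41.0 side -0.04 yaw -0.02 F [-0.6 -0.8 -0.4] w 0.0701 j [ 0.39  0.57 -0.11  2.04 -1.03  0.79  2.36] gf 0.2519713807851076
target [-241.7    2.   187.5] ps 45.0 row shift mm [ 0.01 -2.69  1.43] turn [-0.4  0.  -0. ]
(array([-248.14497409,  170.44763959]), 47.0) (array([-253.2094955 ,  155.97634032]), 49.0)
```

>>> arm_command(plan=[{"claw": 0.18,"tx": 0,"ty": -0.0027,"tz": 0.0014,"ax": -0.4,"ay": 0,"az": 0},{"claw": 0.18,"tx": 0,"ty": -0.0027,"tz": 0.0014,"ax": -0.4,"ay": 0,"az": 0},{"claw": 0.18,"tx": 0,"ty": -0.0027,"tz": 0.0014,"ax": -0.4,"ay": 0,"az": 0},{"claw": 0.18,"tx": 0,"ty": -0.0027,"tz": 0.0014,"ax": -0.4,"ay": 0,"az": 0},{"claw": 0.18,"tx": 0,"ty": -0.0027,"tz": 0.0014,"ax": -0.4,"ay": 0,"az": 0},{"claw": 0.18,"tx": 0,"ty": -0.0027,"tz": 0.0014,"ax": -0.4,"ay": 0,"az": 0},{"claw": 0.18,"tx": 0,"ty": -0.0027,"tz": 0.0014,"ax": -0.4,"ay": 0,"az": 0},{"claw": 0.18,"tx": 0,"ty": -0.0027,"tz": 0.0014,"ax": -0.4,"ay": 0,"az": 0},{"claw": 0.18,"tx": 0,"ty": -0.0027,"tz": 0.0014,"ax": -0.4,"ay": 0,"az": 0},{"claw": 0.18,"tx": 0,"ty": -0.0027,"tz": 0.0014,"ax": -0.4,"ay": 0,"az": 0}])

```text
clock: 13.32
tcp_pos: [0.5162, -0.1347, 0.1877]
orientation: [0.502, 2.735, 1.133]
contact_force: [0.5, -0.3, -1.4]
grip_width: 0.0702
gripper_force: 0.3
```

```bash
python3 - <<'E'
from h import *
r.grab_frame('side')
for d in r.tip_of('cap','side')+r.tip_of('foot_edge','side'): print(d['confidence'],S.T@(w('side',d['location'])-O))
step(87,16,k=47/87,g=70,L=163.5,d=15)
step(92,17,k=49/92,g=70,L=163.5,d=15)
E
```

```text
0.98 [-0.13649667  0.00441467  0.07097854]
0.75 [0.02164882 0.00203731 0.03107449]
t 13.47 tcp stand mm [-241.7    1.9  187.7] tilt 45.02 side -0.03 yaw -0.01 F [-0.7 -0.1 -0. ] w 0.07 j [ 0.46  0.64 -0.15  2.04 -1.1   0.81  2.48] gf 0.3246783558279276
target [-248.1    2.   170.4] ps 47.0 row shift mm [ 0.01 -1.69  0.74] turn [-0.2  0.  -0. ]
t 13.47 tcp stand mm [-241.7    1.9  187.7] tilt 45.02 side -0.03 yaw -0.01 F [-0.7 -0.1 -0. ] w 0.07 j [ 0.46  0.64 -0.15  2.04 -1.1   0.81  2.48] gf 0.3246783558279276
target [-252.3    2.   153.1] ps 49.0 row shift mm [ 0.01 -3.24  1.6 ] turn [-0.4  0.  -0. ]
```

>>> arm_command(plan=[{"claw": 0.18,"tx": 0,"ty": -0.0017,"tz": 0.0009,"ax": -0.2,"ay": 0,"az": 0},{"claw": 0.18,"tx": 0,"ty": -0.0017,"tz": 0.0009,"ax": -0.2,"ay": 0,"az": 0},{"claw": 0.18,"tx": 0,"ty": -0.0017,"tz": 0.0009,"ax": -0.2,"ay": 0,"az": 0},{"claw": 0.18,"tx": 0,"ty": -0.0017,"tz": 0.0009,"ax": -0.2,"ay": 0,"az": 0},{"claw": 0.18,"tx": 0,"ty": -0.0017,"tz": 0.0009,"ax": -0.2,"ay": 0,"az": 0},{"claw": 0.18,"tx": 0,"ty": -0.0017,"tz": 0.0009,"ax": -0.2,"ay": 0,"az": 0},{"claw": 0.18,"tx": 0,"ty": -0.0017,"tz": 0.0009,"ax": -0.2,"ay": 0,"az": 0},{"claw": 0.18,"tx": 0,"ty": -0.0017,"tz": 0.0009,"ax": -0.2,"ay": 0,"az": 0},{"claw": 0.18,"tx": 0,"ty": -0.0017,"tz": 0.0009,"ax": -0.2,"ay": 0,"az": 0},{"claw": 0.18,"tx": 0,"ty": -0.0017,"tz": 0.0009,"ax": -0.2,"ay": 0,"az": 0}])

```text
clock: 14.3
tcp_pos: [0.5144, -0.1397, 0.1693]
orientation: [0.497, 2.71, 1.179]
contact_force: [-0.1, -1.2, 0.2]
grip_width: 0.0701
gripper_force: 0.2
```

```bash
python3 - <<'E'
from h import *
a=save('side','s7.png')
cv2.imwrite('pics/c7.png',cv2.resize(a[170:370,200:400,::-1],None,fx=3,fy=3))
for d in r.tip_of('cap','side')+r.tip_of('foot_edge','side'): print(d['confidence'],S.T@(w('side',d['location'])-O))
show()
E
```

```text
0.56 [-0.14163162  0.00392304  0.05551114]
0.63 [0.02685786 0.00303833 0.03141195]
t 14.45 tcp stand mm [-246.9    1.9  169.3] tilt 47.02 side -0.03 yaw 0.01 F [-0.1 -0.6  0.7] w 0.07 j [ 0.49  0.69 -0.17  2.04 -1.13  0.81  2.54] gf 0.2849931176751852
```

View pics/c7.png

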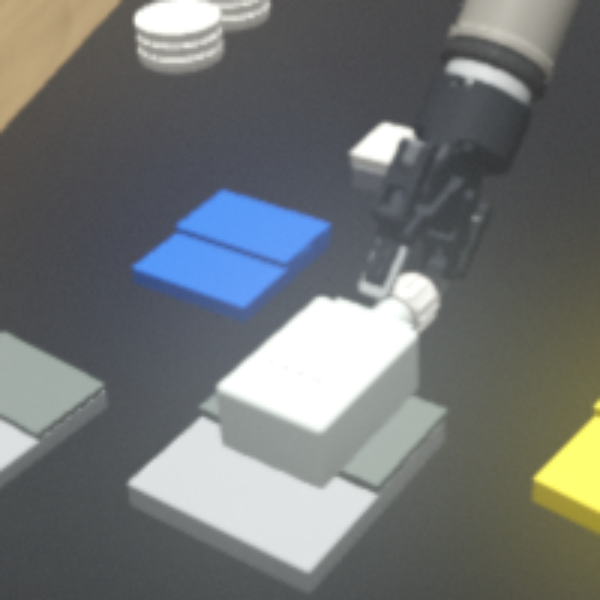

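Almost flat, about 87°: the cap at (415,300) is still lightly carried (pad force 0.28 N). Lower the last few millimetres slowly.

>>> arm_command(plan=[{"claw": 0.18,"tx": 0,"ty": -0.0012,"tz": 0.0006,"ax": 0,"ay": 0,"az": 0},{"claw": 0.18,"tx": 0,"ty": -0.0012,"tz": 0.0006,"ax": 0,"ay": 0,"az": 0},{"claw": 0.18,"tx": 0,"ty": -0.0012,"tz": 0.0006,"ax": 0,"ay": 0,"az": 0},{"claw": 0.18,"tx": 0,"ty": -0.0012,"tz": 0.0006,"ax": 0,"ay": 0,"az": 0},{"claw": 0.18,"tx": 0,"ty": -0.0012,"tz": 0.0006,"ax": 0,"ay": 0,"az": 0},{"claw": 0.18,"tx": 0,"ty": -0.0012,"tz": 0.0006,"ax": 0,"ay": 0,"az": 0},{"claw": 0.18,"tx": 0,"ty": -0.0012,"tz": 0.0005,"ax": 0,"ay": 0,"az": 0},{"claw": 0.18,"tx": 0,"ty": -0.0012,"tz": 0.0005,"ax": 0,"ay": 0,"az": 0},{"claw": 0.18,"tx": 0,"ty": 0,"tz": 0,"ax": 0,"ay": 0,"az": 0},{"claw": 0.18,"tx": 0,"ty": 0,"tz": 0,"ax": 0,"ay": 0,"az": 0}])

```text
clock: 15.28
tcp_pos: [0.5132, -0.1426, 0.1593]
orientation: [0.497, 2.71, 1.178]
contact_force: [0.4, -0.1, 0.5]
grip_width: 0.0702
gripper_force: 0.0
```

```bash
python3 - <<'E'
from h import *
r.grab_frame('side')
for d in r.tip_of('cap','side')+r.tip_of('foot_edge','side'): print(d['confidence'],S.T@(w('side',d['location'])-O))
show()
E
```

```text
0.9 [-0.13963568  0.00383524  0.05835868]
0.85 [0.025289   0.00299342 0.03255941]
0.74 [0.24599665 0.02982514 0.00350824]
t 15.43 tcp stand mm [-250.1    1.8  159.4] tilt 47.0 side -0.04 yaw 0.04 F [0.2 0.4 0.1] w 0.0701 j [ 0.5   0.71 -0.17  2.04 -1.14  0.8   2.56] gf 0.0
```

Pad force is zero: the flask lies on the bed. Back the fingers out along the tool axis.

>>> arm_command(plan=[{"claw": 0.18,"tx": 0,"ty": -0.0015,"tz": -0.001,"ax": 0,"ay": 0,"az": 0},{"claw": 0.18,"tx": 0,"ty": 0,"tz": -0.004,"ax": 0,"ay": 0,"az": 0},{"claw": 0.18,"tx": 0,"ty": 0,"tz": -0.008,"ax": 0,"ay": 0,"az": 0},{"claw": 0.18,"tx": 0,"ty": 0,"tz": -0.012,"ax": 0,"ay": 0,"az": 0},{"claw": 0.18,"tx": 0,"ty": 0,"tz": -0.015,"ax": 0,"ay": 0,"az": 0},{"claw": 0.18,"tx": 0,"ty": 0,"tz": -0.015,"ax": 0,"ay": 0,"az": 0},{"claw": 0.18,"tx": 0,"ty": 0,"tz": -0.015,"ax": 0,"ay": 0,"az": 0},{"claw": 0.18,"tx": 0,"ty": 0,"tz": -0.015,"ax": 0,"ay": 0,"az": 0},{"claw": 0.18,"tx": 0,"ty": 0,"tz": -0.01,"ax": 0,"ay": 0,"az": 0},{"claw": 0.18,"tx": 0,"ty": 0,"tz": 0,"ax": 0,"ay": 0,"az": 0}])

```text
clock: 16.27
tcp_pos: [0.4879, -0.2111, 0.2248]
orientation: [0.499, 2.708, 1.173]
contact_force: [-0.2, 0.0, -0.2]
grip_width: 0.0699
gripper_force: 0.0
```

```bash
python3 - <<'E'
from h import *
a=save('side','s8.png');b=save('top','t8.png')
cv2.imwrite('pics/c8.png',np.hstack([cv2.resize(a[170:370,200:400,::-1],(400,400)),cv2.resize(b[150:310,210:370,::-1],(400,400))]))
for n in('side','top'):
  for t in('cap','foot_edge'):
    for d in r.tip_of(t,n): print(n,t,d['confidence'],S.T@(w(n,d['location'])-O))
show()
E
```

```text
side cap 0.83 [-0.13861944  0.00081102  0.05908074]
side foot_edge 0.58 [0.02345005 0.00294934 0.02999108]
top cap 0.6 [-0.14174331  0.00286922  0.05294971]
top cap 0.58 [ 0.00064498 -0.00100688 -0.00268707]
t 16.57 tcp stand mm [-319.9    2.2  222.6] tilt 47.04 side 0.05 yaw 0.03 F [-0.3 -0.3  0.1] w 0.0697 j [ 0.56  0.6  -0.08  2.01 -1.    0.97  2.47] gf 0.0
```

View pics/c8.png

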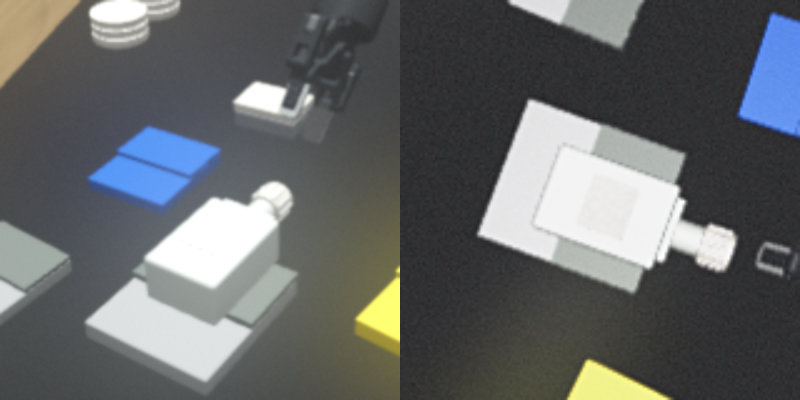

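The flask lies flat and straight along the bed, with the capped neck past its end (top crop (715,248)) and the foot edge about 25 mm behind the step. The gripper is clear and the bystanders are untouched.

```bash
python3 -c "
from bench import r
print(r.hand_in())"
```

```text
the job is handed in; nothing more can be done
None
```

I tipped the flask over the step under control. It lay flat and straight on the bed, neck past the far end and foot edge about 25 mm behind the step, with the gripper clear. The job was handed in after about 17 s; no verdict came back.

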